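# Fetch the objective cases from the locked carousel

## Task

Set out the spare objectives for the microscope: lift the carousel's locking lever out of the notch marked with two studs and drop it into the notch with one stud, so that the carousel is free. Then turn the carousel by its top knob to bring each objective case (a squat pot with a dark cap) in turn to the opening in front of the clear cover, and stand every case upright in the steel tray (two or three cases, and the tray may get knocked aside); leave the dropper bottles and the eyepiece standing in the carousel. When all the cases are in the tray, lock the carousel again, with the lever fully down in the notch with two studs, which needs a compartment square to the opening; don't lay any case over or disturb the phone, the oil bottle and the small box on the bench.

Things in the scene. Friction and masses are not known exactly. Their poses are not given: they have to be found in the camera images.
- opening (a point): where a thing stands when its compartment is square to the opening: on the carousel's deck, 24 mm above the bench, 90 mm in front of the carousel's axis. Axes: x points from here to the axis, z up. Only from here can a thing be lifted out.
- carousel_base: fixed base of the carousel, origin on its axis at bench level, x away from the opening. On it turns a white turntable 272 mm in diameter with six compartments, 60 degrees apart, centres 90 mm from the axis, parted by walls 3 mm thick with tops 42 mm above the bench; the rim wall reaches 34 mm.
- cover_edge (a point): middle of the straight front edge of the rigid clear cover, on its top face, 141 mm above the bench; the cover is 4 mm thick, 200 mm wide along y and runs back (+x) over the axis to a white back panel. It bars all compartments but the one at the opening; the two next to that lie mostly under it.
- carousel_knob (a point): middle of the round black knob that turns the carousel, on its axis: upright cylinder 44 mm in diameter, from 150 to 196 mm above the bench, above the cover; this point is at 173 mm.
- carousel (a joint): turntable angle in rad, positive anticlockwise from above (limits two turns either way). A compartment is square to the opening at every multiple of 1.047 rad (60 degrees), 0 included. Dry friction 0.1 N m; it stays where left.
- lock_gap (a point): the place on the rim where the tooth under the lever drops and locks the turntable. The turntable's raised rim (top 34 mm above the bench) has six gaps 20 mm wide, one on the middle line of each compartment; the tooth, 8 mm thick, goes in (0.04 rad of play) if the turntable is within about 0.03 rad of a multiple of 60 degrees, else it lands on the rim and the lever stays up.
- lever_pivot (a point): the upright axis on which the locking lever swings, 44 mm above the bench, at the lever arm's height when it is down. Beyond the lever and between carousel and tray stands a fixed microscope up to 0.56 m high: nothing of its stage or stand comes nearer than x = 0.55, its stage (200 mm high) spans y = -0.05 to 0.14, and its eyepieces lean towards the robot at about 0.4 m height; go round in front of it.
- lever_handle (a point): middle of the lever's grip: an upright black round post 20 mm in diameter on the end of the lever arm, 75 mm from the pivot; with the lever down the post's grip runs from 49 to 115 mm above the bench and this point is at 85 mm. It is close to where a case goes past, but lower than 140 mm even when raised.
- lever (a joint): swing of the lever about its upright pivot in rad, positive anticlockwise from above: 0 in the notch with two studs (locked, lever away from the opening), 0.75 in the notch with one stud (free, nearer to the opening). Each notch leaves 0.08 rad of play either way. The start is 0.
- lever_lift (a joint): height of the lever above its lowest position in m: 0 when it is fully down in a notch, at most 0.024. A weak spring and its weight (3 to 5 N in all) push it down. It must be raised 12 mm or more to leave a notch or pass from one to the other (16 to 20 mm is good); let go over a notch, it drops in.
- case_1_centre (a point): objective case, a squat pale screw-top pot with a dark cap (all have one shape): body 37 mm in diameter up to 36 mm, cap 39 mm in diameter from 37 mm to its top at 55 mm, 0.11 kg; this point is half-way up, 27.5 mm above its underside; z is up along the case. One of up to three; None from the start: not there.
- case_2_centre (a point): objective case, a squat pale screw-top pot with a dark cap (all have one shape): body 37 mm in diameter up to 36 mm, cap 39 mm in diameter from 37 mm to its top at 55 mm, 0.11 kg; this point is half-way up, 27.5 mm above its underside; z is up along the case. One of up to three; None from the start: not there.
- case_3_centre (a point): objective case, a squat pale screw-top pot with a dark cap (all have one shape): body 37 mm in diameter up to 36 mm, cap 39 mm in diameter from 37 mm to its top at 55 mm, 0.11 kg; this point is half-way up, 27.5 mm above its underside; z is up along the case. One of up to three; None from the start: not there.
- case_1: the same case, origin at the centre of its underside
- case_2: the same case, origin at the centre of its underside
- case_3: the same case, origin at the centre of its underside
- bottle_1_centre (a point): amber dropper bottle 37 mm in diameter, 107 mm tall with its rubber bulb; centre half-way up. Stays in the carousel.
- bottle_2_centre (a point): dropper bottle like the other. Stays in the carousel.
- eyepiece_centre (a point): spare eyepiece 37 mm in diameter, 42 mm tall; centre half-way up. Stays in the carousel.
- tray: loose shallow steel tray 120 mm (x) by 220 mm (y), walls 4 mm thick and 24 mm high, floor 4 mm thick; origin at the centre of its underside. Three cases fit in a row along y, 65 mm apart.
- phone: phone lying flat, 152x76x14 mm, a bystander: leave it alone
- oil_bottle: small round oil bottle 27 mm in diameter, 61 mm tall, a bystander: leave it alone
- cover_glass_box: small box 31x41x18 mm, a bystander: leave it alone

How it is judged:
By the outcome, as a careful person would: the job done as asked, in the order asked, and still so for the second after the job is handed in, with the robot touching nothing.
Of case_1, case_2, case_3 only 2 to 3 are there at a start; the rules pass over those that are not, and their reading is None.
At some moment in a run one of tray may be knocked a few centimetres aside while the robot is not near it.
It also fails if it takes over 210 s, if anything falls off the work surface, if the arm or the gripper's body presses on something with over 40 N, if the wrist force passes 120 N, or if a joint passes its speed limit or range.

## Robot

A 7-joint arm with a two-finger parallel gripper is mounted at the origin on a cart in front of the work surface, level with it; the furniture and walls round the work are solid. World frame = base frame: x ahead of the robot, y to its left, z up, the work surface at z = 0. Lengths are in m, angles in rad, forces in N, time in s.
With the tool pointing down it reaches from about 0.35 to 0.9 m from the base axis. Payload 19.9 kg.
Tool frame: the origin (TCP) lies at the very end of the fingers, on their centre line; the grasp point (between the pads) lies 19 mm behind it; z points along the fingers, y is the line along which they close (so a half turn about z gives the same grasp; the last joint's range is limited). The gripper opens to 94 mm and grips with 3 to 60 N. Pads are 16 mm wide; open, the fingers measure 119 mm over their backs; the gripper's body (75 mm by 177 mm) begins 78 mm behind the grasp point.
Start: joints at [1.206, 0.417, -0.01, 1.614, 0.005, 1.111, -0.053], TCP at [0.198, -0.593, 0.205] pointing down, gripper open.
Joint ranges: [-2.81, 2.81], [-0.39, 2.02], [-1.27, 1.25], [0.06, 2.57], [-1.19, 4.33], [0.19, 2], [-2.82, 2.82]. Speed limits (rad/s): [1.89, 1.89, 2.39, 2.39, 3.01, 3.01, 3.01].

## Interface

Orientations are given as a unit quaternion [x, y, z, w].
In Python, from cell import manip gives the robot as it stands. The module is installed in compiled form; this text tells all that it offers.
- The arm moves only by the tool apply_moves, never from a script. Its argument "moves" is a list of rows, each a list of 4 numbers: the shift along the tool's x, y, z in cm, then the turn about the tool's z in degrees. A call has 1 to 10 rows; each row is the pose to reach, as a shift and turn from the pose commanded when the call began, along the tool's axes at that moment; what a row does not reach only later rows make up. A row lasts 1/8 s, in which the tool goes at most 62.5 mm and 10.7 degrees, less where a joint would pass 70% of its speed; a pose out of reach is approached as far as the arm can. A call with a gripper value outside its range is refused whole. "hand" is the opening in per cent of the stroke, from 0 (shut) to 100 (fully open), set as the call begins (left out, the last holds). The fingers move at their own pace and stop on an object; "force" is the grip in N (left out, the last holds). Time passes only in rows, so rows that repeat a pose let the fingers close. It gives the time, the measured TCP pose, the force, the opening and the grip force at its end, in the units of the state.
- manip.sense(): the state, without advancing time (a new reading comes with each control period).
- manip.grab_frame(name): name is "scene" or "top"; returns the picture (400x640x3 uint8, red, green, blue); there is no depth.
- manip.camera_info(name): a dict with "intrinsics" (3x3 intrinsics, pixels), "pose" (4x4, takes a point from camera to world coordinates). Camera axes: x right, y up, looking along -z (the intrinsics and any distortion apply to the point x, -y, -z); pixel columns grow to the right and rows downward; lengths in m; the calibration is good to about 2 mm. A picture is of the moment at which its call begins. camera_info takes no time and is no camera call.
- manip.close_job(): hands the job in; it is judged then, once.
The state is a dict: "time_s": time; "joints": joint angles; "joint_vel": joint speeds; "joint_torque": joint torques, N m; "tool_pos": TCP position; "ee_rot": TCP orientation; "force": force on the tool from outside, world axes, zero at the start; "ft_torque": the same for the moment, N m; "grip_width": finger opening in m; "finger_force": force on a finger pad.
Only numpy, scipy, OpenCV 4.12 (cv2) and the standard library are available. Lean on these libraries where they do the work, as an engineer would, in place of code of your own. Each camera call takes 0.05 s, during which the arm holds its last target. There are 200 camera calls.

## Working session

There is one attempt and no reset: what is moved stays moved. The work goes in short steps, Python scripts to look and compute and a tool call to move; the robot and the scene stay as the last step left them, time stands still between calls to the robot, and variables do not carry over. Pictures are saved under pics/ and viewed, at most 14 in all, crops included, and the job is handed in when it is done.

Besides the shell and the picture viewer there is one more tool, called after "Call:" as name(argument=value, ...), one argument or row to a line, values as JSON. apply_moves: Moves the arm, as the interface text tells. Its arguments: {"type":"object","properties":{"moves":{"type":"array"},"hand":{"type":"number"},"force":{"type":"number"}},"required":["moves"]}

```bash
mkdir -p pics
python3 - <<'E'
from cell import manip
import cv2,numpy as np
np.set_printoptions(precision=4,suppress=True)
s=manip.sense();print(s)
for n in("scene","top"):
    c=manip.camera_info(n);print(n,c)
    cv2.imwrite(f"pics/{n}0.png",manip.grab_frame(n)[:,:,::-1])
E
```

```text
{'time_s': 0.0, 'joints': array([ 1.2065,  0.418 , -0.0103,  1.6142,  0.0047,  1.1107, -0.053 ]), 'joint_vel': array([-0.    , -0.0009, -0.0004, -0.0007, -0.0011, -0.0009, -0.0006]), 'joint_torque': array([  0.0013, -85.1272,   0.6393, -42.5997,  -0.0489,   0.0186,
         0.    ]), 'tool_pos': array([ 0.1981, -0.5924,  0.2048]), 'ee_rot': array([ 0.987 ,  0.1607, -0.0001, -0.0006]), 'force': array([ 0.1141, -0.072 , -0.2682]), 'ft_torque': array([-0.0111, -0.0036, -0.0265]), 'finger_force': 0.0, 'grip_width': 0.09415075390902075}
scene {'intrinsics': array([[364.4886,   0.    , 323.1175],
       [  0.    , 364.4886, 197.349 ],
       [  0.    ,   0.    ,   1.    ]]), 'pose': array([[-0.8229,  0.3354, -0.4586,  0.0711],
       [-0.5678, -0.5129,  0.6438,  0.6549],
       [-0.0194,  0.7902,  0.6125,  0.7497],
       [ 0.    ,  0.    ,  0.    ,  1.    ]])}
top {'intrinsics': array([[476.9936,   0.    , 322.8974],
       [  0.    , 476.9936, 199.3663],
       [  0.    ,   0.    ,   1.    ]]), 'pose': array([[-0.0248,  0.997 , -0.0733,  0.453 ],
       [-0.9996, -0.0255, -0.0091, -0.0287],
       [-0.0109,  0.0731,  0.9973,  1.78  ],
       [ 0.    ,  0.    ,  0.    ,  1.    ]])}
```

View pics/scene0.png

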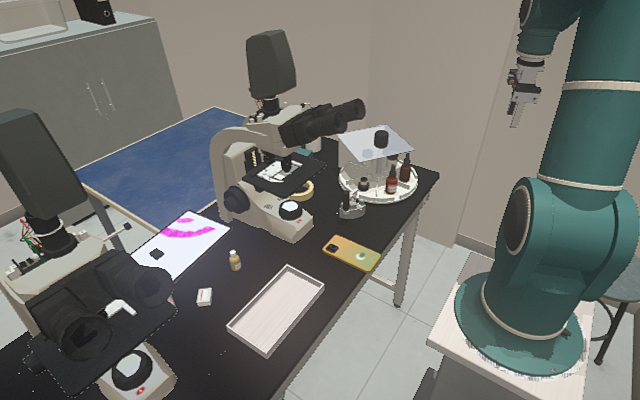

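View pics/top0.png

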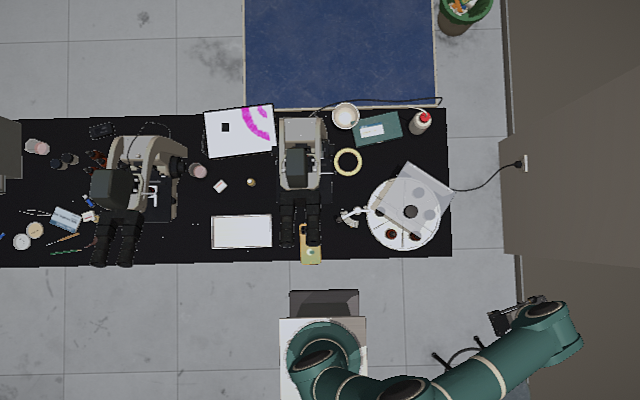

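The scene view shows the carousel near pixel (382,165), the lever near (350,205) and the tray near (277,307). In the top view the carousel is near (407,212), the lever near (350,217) and the tray near (241,232). I'll enlarge the carousel in both.

```bash
cat > h.py <<'E'
from cell import manip
import cv2,numpy as np
np.set_printoptions(precision=4,suppress=True)
C={n:manip.camera_info(n) for n in("scene","top")}
def ray(n,u,v):
    K=np.array(C[n]["intrinsics"]);P=np.array(C[n]["pose"])
    d=np.linalg.inv(K)@[u,v,1];return P[:3,3],P[:3,:3]@(d*[1,-1,-1])
def onz(n,u,v,z):
    o,d=ray(n,u,v);return o+d*(z-o[2])/d[2]
def two(a,b):  # scene px, top px -> point, miss
    o,d=ray("scene",*a);p,e=ray("top",*b)
    s=np.linalg.lstsq(np.c_[d,-e],p-o,rcond=None)[0];x=o+s[0]*d;y=p+s[1]*e
    return (x+y)/2,np.linalg.norm(x-y)
def proj(n,x):
    K=np.array(C[n]["intrinsics"]);P=np.array(C[n]["pose"])
    c=P[:3,:3].T@(np.array(x)-P[:3,3]);c=K@(c*[1,-1,-1]);return c[:2]/c[2]
def crop(n,name,x0,y0,x1,y1,k):
    im=manip.grab_frame(n)[:,:,::-1]
    cv2.imwrite(f"pics/{name}_full.png",im)
    cv2.imwrite(f"pics/{name}.png",cv2.resize(im[y0:y1,x0:x1],None,fx=k,fy=k,interpolation=cv2.INTER_CUBIC))
E
python3 - <<'E'
from h import *
a=cv2.imread("pics/top0.png")[155:260,328:460];b=cv2.imread("pics/scene0.png")[115:230,320:430]
f=lambda i,k:cv2.resize(i,None,fx=k,fy=k,interpolation=cv2.INTER_CUBIC)
cv2.imwrite("pics/topc0.png",f(a,5));cv2.imwrite("pics/scc0.png",f(b,5))
E
```

```text
(no output)
```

View pics/topc0.png

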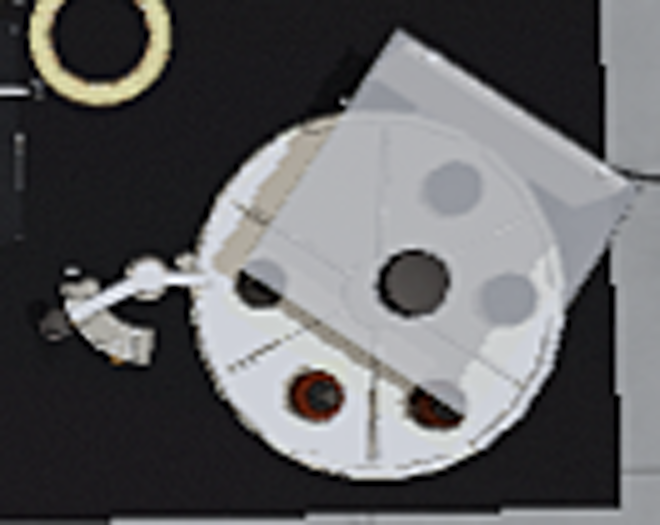

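View pics/scc0.png

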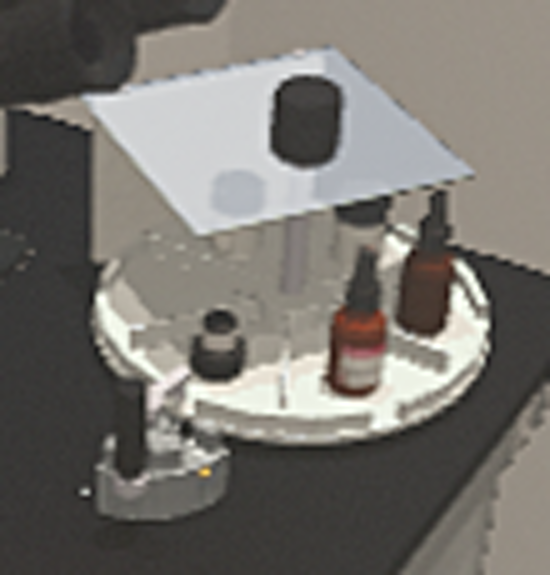

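Top crop: two cases lie under the cover at about (453,188) and (509,298). There is a bottle at the opening (316,396), another at (435,408), the eyepiece at (260,283), and the back-left compartment is empty. The knob is at (414,283), the lever post at about (52,322) and the pivot at about (148,272). The scene crop agrees: knob top (308,90), post (130,385), two greyish caps (238,190) and (360,210). So there are two cases.

Run:
```python
from h import *
T=lambda x,y:(328+x/5-.4,155+y/5-.4)
S=lambda x,y:(320+x/5-.4,115+y/5-.4)
for n,s,t in [("knobtop",S(308,92),T(414,283)),("coverL",S(205,235),T(232,268)),("coverR",S(475,175),T(465,415)),("backR",S(335,47),T(635,185)),("backL",S(85,97),T(400,30)),
 ("handletop",S(130,382),T(52,322)),("bottletop",S(366,250),T(322,396))]:
    print(n,*two(s,t))
print("knob z.196",onz("top",*T(414,283),.196),"cov",onz("top",*T(232,268),.141),onz("top",*T(465,415),.141))
print("handle z.115",onz("top",*T(52,322),.115),"pivot",onz("top",*T(148,272),.05), "scene handle",onz("scene",*S(130,382),.115))
t=cv2.imread("pics/top0.png");g=cv2.cvtColor(t,cv2.COLOR_BGR2HSV)
# disc: white pixels
m=((g[:,:,2]>120)&(g[:,:,1]<70)).astype(np.uint8);m[:,:366]=0;m[:,447:]=0;m[:165]=0;m[:,:][260:]=0
# tray
m2=((g[:,:,2]>120)&(g[:,:,1]<60)).astype(np.uint8);m2[:205]=0;m2[255:]=0;m2[:,:200]=0;m2[:,276:]=0
c=max(cv2.findContours(m2,0,2)[0],key=cv2.contourArea);r=cv2.minAreaRect(c);b=cv2.boxPoints(r)
w=np.array([onz("top",*p,.024) for p in b]);print("tray",w.mean(0),w,np.linalg.norm(w[0]-w[1]),np.linalg.norm(w[1]-w[2]))
```

```text
knobtop [ 0.5218 -0.304   0.1959] 0.0020131470631095895
coverL [ 0.534  -0.1907  0.1446] 0.009960946348863324
coverR [ 0.4268 -0.3468  0.1442] 0.015620968729149658
backR [ 0.5847 -0.4692  0.1414] 0.008890003655839305
backL [ 0.6984 -0.312   0.1386] 0.005682969076285821
handletop [ 0.5047 -0.0647  0.1217] 0.00118696348087466
bottletop [ 0.448  -0.2491  0.1319] 0.002937430776146751
knob z.196 [ 0.5227 -0.3035  0.196 ] cov [ 0.5386 -0.1886  0.141 ] [ 0.434  -0.3444  0.141 ]
handle z.115 [ 0.5054 -0.0645  0.115 ] pivot [ 0.542  -0.1366  0.05  ] scene handle [ 0.5088 -0.0727  0.115 ]
tray [0.4725 0.2913 0.024 ] [[0.5314 0.4046 0.024 ]
 [0.5334 0.1808 0.024 ]
 [0.4136 0.1787 0.024 ]
 [0.4114 0.4013 0.024 ]] 0.2237471983058382 0.11984384867411883
```

```bash
cat >> h.py <<'E'
def go(x,y,z,phi,base=None):
    """row (cm,deg) taking the tool from base (or measured) pose to x,y,z,phi(deg of tool x)"""
    s=manip.sense();q=s["ee_rot"]
    if base is None: base=(*s["tool_pos"],np.degrees(2*np.arctan2(q[1],q[0])))
    p=np.radians(base[3]);dx,dy=x-base[0],y-base[1]
    d=(base[3]-phi+180)%360-180
    r=[100*(dx*np.cos(p)+dy*np.sin(p)),100*(dx*np.sin(p)-dy*np.cos(p)),-100*(z-base[2]),d]
    print("from",np.round(base,4),"row",np.round(r,2));return r
E
python3 - <<'E'
from h import *
print(two((362,102),(316,247)),two((340,125),(288,247)))
for p in ((288,247),(316,247)): print(onz("top",*p,.4))
print(two((235,250),(251,181)))
go(.42,-.10,.28,30); go(.506,-.066,.22,30)
E
```

```text
(array([0.4213, 0.0078, 0.4358]), np.float64(0.0066080485025741395)) (array([0.4234, 0.0887, 0.416 ]), np.float64(0.00847199397628269))
[0.4194 0.0878 0.4   ]
[0.4175 0.0071 0.4   ]
(array([0.6515, 0.2447, 0.0634]), np.float64(0.003065418823459226))
from [ 0.1981 -0.5924  0.2049 18.4965] row [ 36.66 -39.66  -7.51 -11.5 ]
from [ 0.1981 -0.5924  0.2049 18.4965] row [ 45.9  -40.15  -1.51 -11.5 ]
```

Call:
apply_moves(
  moves=[
    [18,-20,-7,-10],
    [36,-39,-7,-11.5],
    [36,-39,-7,-11.5],
    [36,-39,-7,-11.5],
    [36,-39,-7,-11.5],
    [36,-39,-7,-11.5],
    [36,-39,-7,-11.5],
    [36,-39,-7,-11.5],
    [36,-39,-7,-11.5],
    [36,-39,-7,-11.5],
  ],
  hand=60,
  force=30,
)

```text
time_s: 1.35
tool_pos: [0.4167, -0.1066, 0.2756]
ee_rot: [0.965, 0.261, 0.0, -0.0]
force: [0.0, -0.4, -0.8]
grip_width: 0.0563
finger_force: 0.0
```

Run:
```python
from h import *
go(.506,-.066,.15,30);go(.506,-.066,.081,30)
crop("scene","s1",200,0,440,240,2.5)
```

```text
from [ 0.4167 -0.1066  0.2756 30.2296] row [ 9.76  0.99 12.56  0.23]
from [ 0.4167 -0.1066  0.2756 30.2296] row [ 9.76  0.99 19.46  0.23]
```

View pics/s1.png

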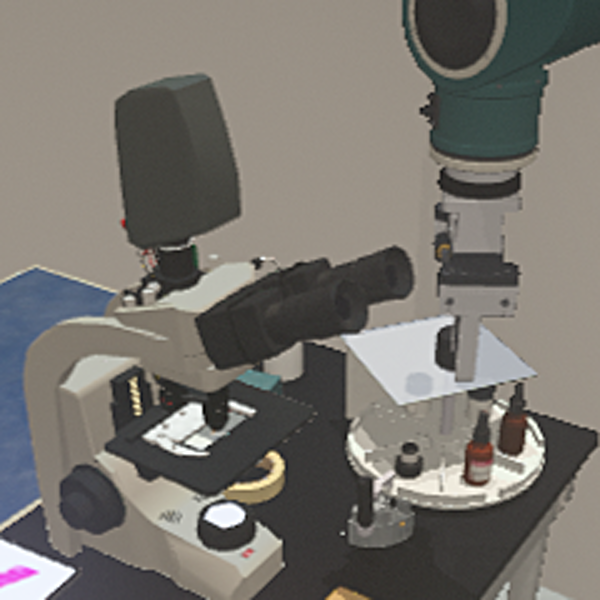

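The view shows the gripper standing off to the right of the eyepieces, with the post at about (366,500) clear. I'll go above the post, down beside it, then look again from close by.

Call:
apply_moves(
  moves=[
    [5,1.4,5,0],
    [9.6,1.4,11,0],
    [9.6,1.4,11,0],
    [9.6,1.4,11,0],
  ],
)

```text
time_s: 1.9
tool_pos: [0.5053, -0.0734, 0.1639]
ee_rot: [0.966, 0.259, -0.001, -0.001]
force: [0.4, 0.0, 0.9]
grip_width: 0.0561
finger_force: 0.0
```

Run:
```python
from h import *
go(.505,-.066,.085,30)
a=manip.grab_frame("scene")[60:240,260:440,::-1];b=manip.grab_frame("top")[150:260,280:390,::-1]
cv2.imwrite("pics/p2.png",np.hstack([cv2.resize(i,(400,400),interpolation=cv2.INTER_CUBIC) for i in(a,b)]))
```

```text
from [ 0.5053 -0.0734  0.1639 29.9771] row [ 0.34 -0.65  7.89 -0.02]
```

View pics/p2.png

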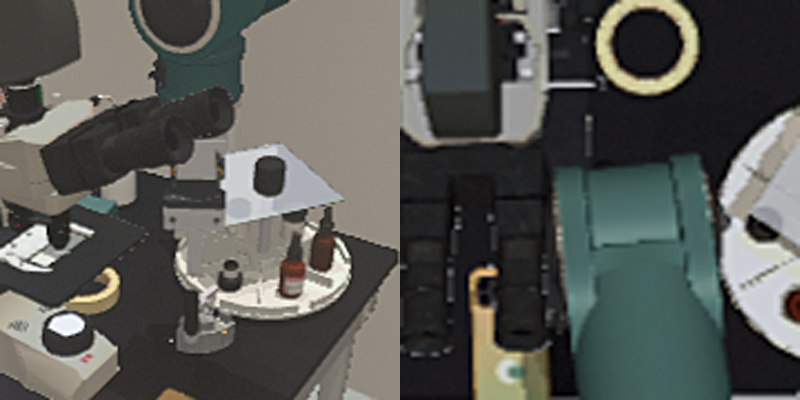

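The post is at about (192,312) in the left panel, below the fingers. In the right panel the arm's broad wrist (left edge x≈555) stays clear of the eyepieces (right edge x≈548). I'll descend and check the force.

Call:
apply_moves(
  moves=[
    [0.2,0,3,0],
    [0.2,-0.4,6,0],
    [0.2,-0.6,7.8,0],
    [0.2,-0.6,7.8,0],
  ],
)

```text
time_s: 2.5
tool_pos: [0.5044, -0.0671, 0.0875]
ee_rot: [0.966, 0.259, -0.0, 0.0]
force: [0.5, -0.2, 0.6]
grip_width: 0.0564
finger_force: 0.0
```

Call:
apply_moves(
  moves=[
    [0,0,0,0],
    [0,0,0,0],
    [0,0,0,0],
    [0,0,0,0],
    [0,0,0,0],
    [0,0,0,0],
  ],
  hand=0,
  force=25,
)

```text
time_s: 3.25
tool_pos: [0.5056, -0.0683, 0.0878]
ee_rot: [0.966, 0.258, 0.001, 0.001]
force: [4.2, -9.7, -1.9]
grip_width: 0.0197
finger_force: 24.8
```

Gripped at 20 mm width. Next I lift and swing.

Call:
apply_moves(
  moves=[
    [0,0.2,-1,0],
    [0,0.2,-1.8,0],
    [0,0.2,-1.8,0],
    [-1.4,0.3,-1.8,0],
    [-2.8,0.6,-1.8,0],
    [-4.0,1.1,-1.8,0],
    [-5.2,1.9,-1.8,0],
    [-5.2,1.9,-1.8,0],
  ],
)

```text
time_s: 4.25
tool_pos: [0.4683, -0.1095, 0.1051]
ee_rot: [0.966, 0.258, -0.001, -0.0]
force: [-2.1, 2.8, -4.1]
grip_width: 0.0193
finger_force: 25.0
```

Run:
```python
from h import *
s=manip.sense();print(s["tool_pos"],s["force"],s["grip_width"])
p=s["tool_pos"][:2]-[.541,-.135];print(np.linalg.norm(p),np.degrees(np.arctan2(p[1],p[0])))
```

```text
[ 0.4683 -0.1095  0.1051] [-2.0932  2.8085 -4.1109] 0.019298853485654223
0.0770586413233399 160.6916559629448
```

Call:
apply_moves(
  moves=[
    [0,0,0.9,0],
    [0,0,1.7,0],
    [0,0,1.7,0],
  ],
)

```text
time_s: 4.62
tool_pos: [0.4683, -0.1088, 0.0879]
ee_rot: [0.966, 0.259, -0.001, -0.0]
force: [-8.1, -0.1, 5.7]
grip_width: 0.0196
finger_force: 25.0
```

Call:
apply_moves(
  moves=[
    [0,0,0,0],
    [0,0,0,0],
    [0,0,0,0],
    [0,0,-4,0],
    [0,0,-8,0],
    [0,0,-8,0],
  ],
  hand=70,
)

```text
time_s: 5.38
tool_pos: [0.4708, -0.1094, 0.1709]
ee_rot: [0.966, 0.259, 0.002, 0.001]
force: [-0.2, 0.4, -0.1]
grip_width: 0.0656
finger_force: 0.0
```

Run:
```python
from h import *
s=manip.sense();print(s["tool_pos"],s["force"],s["grip_width"])
a=manip.grab_frame("scene")[130:230,310:410,::-1]
cv2.imwrite("pics/p3.png",cv2.resize(a,(500,500),interpolation=cv2.INTER_CUBIC))
go(.5222,-.3037,.26,90)
```

```text
[ 0.4708 -0.1094  0.1709] [-0.1945  0.3802 -0.0731] 0.06563429962390147
from [ 0.4699 -0.1093  0.1693 29.9809] row [ -5.18  19.45  -9.07 -60.02]
```

View pics/p3.png

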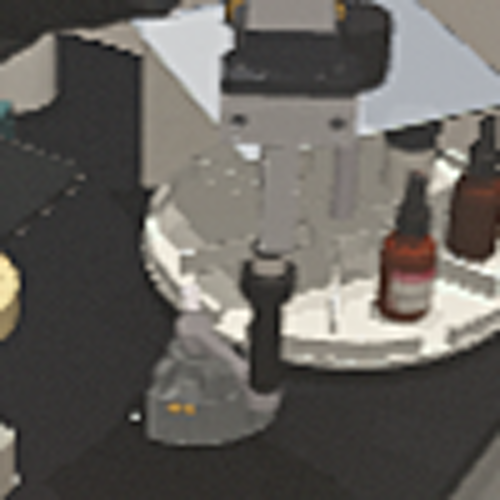

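The post (268,270 to 268,390) now stands at the notch end nearer the opening. I'll check its height from the pixel and check joint 7's range for the knob turn.

Run:
```python
from h import *
for z in(.115,.125,.135):print(z,onz("scene",363.3,183.6,z))
print(proj("scene",(.470,-.109,.115)),proj("scene",(.470,-.109,.135)))
print(manip.sense()["joints"])
go(.44,-.28,.27,95);go(.5222,-.3037,.27,95)
```

```text
0.115 [ 0.4842 -0.1327  0.115 ]
0.125 [ 0.4777 -0.1203  0.125 ]
0.135 [ 0.4711 -0.1079  0.135 ]
[363.4992 189.1178] [363.8354 183.5421]
[ 0.6221  0.2388 -0.5192  1.9844  0.1456  0.9517 -1.017 ]
from [ 0.4699 -0.1093  0.1693 29.9809] row [-11.12  13.29 -10.07 -65.02]
from [ 0.4699 -0.1093  0.1693 29.9809] row [ -5.18  19.45 -10.07 -65.02]
```

The pixel height suggests the lever may not have dropped fully. I'll move aside to see it properly.

Call:
apply_moves(
  moves=[
    [0,0,-5,0],
    [-5,12,-10,-10],
    [-5,19,-10,-20],
    [-5,19,-10,-30],
    [-5,19,-10,-40],
    [-5,19,-10,-40],
  ],
)

```text
time_s: 6.18
tool_pos: [0.5207, -0.2998, 0.2667]
ee_rot: [0.82, 0.573, -0.0, -0.001]
force: [-0.7, -0.6, -0.5]
grip_width: 0.066
finger_force: 0.0
```

Run:
```python
from h import *
a=manip.grab_frame("scene")[:,:,::-1];b=manip.grab_frame("top")[:,:,::-1]
cv2.imwrite("pics/a4.png",a);cv2.imwrite("pics/b4.png",b)
cv2.imwrite("pics/p4.png",np.hstack([cv2.resize(i,(400,400),interpolation=cv2.INTER_CUBIC) for i in(a[165:225,325:385],b[185:245,325:385],)]))
print(manip.sense()["tool_pos"])
```

```text
[ 0.5207 -0.2975  0.2673]
```

View pics/p4.png

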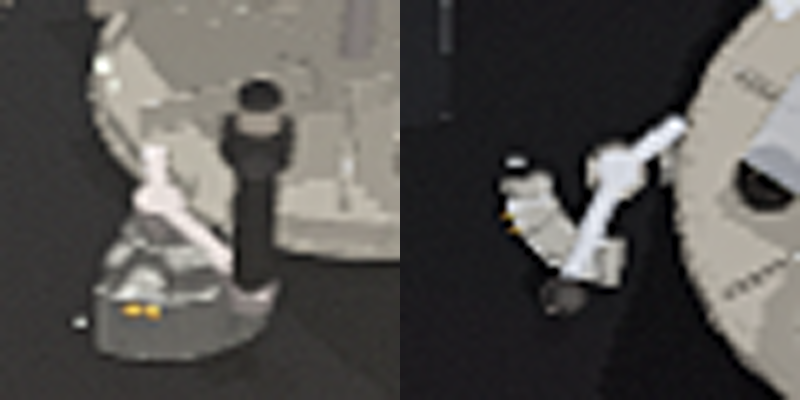

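Run:
```python
from h import *
t=(325+162/6.667-.4,185+296/6.667-.4)
h=onz("top",*t,.115);print(h,onz("top",*t,.13))
for z in(.044,.049,.062,.115,.13):print(z,proj("scene",(h[0],h[1],z)), (proj("scene",(h[0],h[1],z))-[325,165])*6.667)
p=np.array([325+218/6.667-.4,185+168/6.667-.4]);print("pivot",onz("top",*p,.05))
# same check before: post at start
for z in(.044,.049,.115):print("start",z,(proj("scene",(.505,-.065,z))-[320,115])*5)
b=cv2.imread("pics/b4.png")
```

```text
[ 0.4697 -0.1015  0.115 ] [ 0.4695 -0.1009  0.13  ]
0.044 [361.2233 209.2623] [241.5004 295.0965]
0.049 [361.2973 207.985 ] [241.9943 286.5812]
0.062 [361.4919 204.6307] [243.2913 264.2176]
0.115 [362.3153 190.4328] [248.7811 169.5607]
0.13 [362.5576 186.2551] [250.3965 141.7077]
pivot [ 0.5391 -0.1368  0.05  ]
start 0.044 [124.4828 483.1995]
start 0.049 [124.6266 476.8038]
start 0.115 [126.6038 388.8878]
```

The post base sits at row ~285, as predicted for the lever down (286), so it is in the one-stud notch. Next is the knob, with the tool turned to 100°, then down.

Run:
```python
from h import *
print(manip.sense()["joints"]);go(.5222,-.3037,.267,100)
```

```text
[ 0.862   0.3641 -0.5126  1.5902  0.1851  1.2378 -0.0356]
from [ 0.5207 -0.2975  0.2673 69.8279] row [ -0.53   0.35   0.03 -30.17]
```

Call:
apply_moves(
  moves=[
    [-0.5,0.35,0,-10],
    [-0.5,0.35,0,-20],
    [-0.5,0.35,0,-30],
    [-0.5,0.35,4,-30],
    [-0.5,0.35,8,-30],
    [-0.5,0.35,11,-30],
    [-0.5,0.35,11,-30],
  ],
)

```text
time_s: 7.15
tool_pos: [0.5215, -0.3027, 0.1567]
ee_rot: [0.643, 0.766, -0.0, -0.002]
force: [-0.2, 0.4, -0.2]
grip_width: 0.0656
finger_force: 0.0
```

Call:
apply_moves(
  moves=[
    [0,0,0,0],
    [0,0,0,0],
    [0,0,0,0],
    [0,0,0,0],
    [0,0,0,0],
  ],
  hand=0,
  force=25,
)

```text
time_s: 7.78
tool_pos: [0.5226, -0.3047, 0.1595]
ee_rot: [0.643, 0.766, -0.0, 0.0]
force: [-4.1, 2.0, 9.0]
grip_width: 0.0436
finger_force: 25.0
```

Call:
apply_moves(
  moves=[
    [0,0,0,3],
    [0,0,0,8],
    [0,0,0,14],
    [0,0,0,20],
    [0,0,0,26],
    [0,0,0,32],
    [0,0,0,38],
    [0,0,0,44],
    [0,0,0,50],
    [0,0,0,56],
  ],
)

```text
time_s: 9.02
tool_pos: [0.5258, -0.3057, 0.1596]
ee_rot: [0.928, 0.373, 0.003, 0.003]
force: [27.4, -12.4, -15.5]
grip_width: 0.0438
finger_force: 25.0
```

Call:
apply_moves(
  moves=[
    [0,0,0,6],
    [0,0,0,12],
    [0,0,0,18],
    [0,0,0,24],
    [0,0,0,30],
    [0,0,0,36],
    [0,0,0,42],
    [0,0,0,48],
    [0,0,0,54],
    [0,0,0,59],
  ],
)

```text
time_s: 10.28
tool_pos: [0.5241, -0.3085, 0.1596]
ee_rot: [0.991, -0.133, 0.003, 0.002]
force: [15.6, -23.8, -13.2]
grip_width: 0.0434
finger_force: 25.0
```

Call:
apply_moves(
  moves=[
    [0,0,0,3],
    [0,0,0,5],
    [0,0,0,5],
    [0,0,0,5],
  ],
)

```text
time_s: 10.78
tool_pos: [0.5237, -0.3085, 0.1596]
ee_rot: [0.985, -0.175, 0.003, 0.002]
force: [12.0, -23.8, -10.5]
grip_width: 0.0437
finger_force: 25.0
```

Run:
```python
from h import *
s=manip.sense();print(s["tool_pos"],s["force"],np.degrees(2*np.arctan2(s["ee_rot"][1],s["ee_rot"][0])),s["ft_torque"])
a=manip.grab_frame("scene")[:,:,::-1];b=manip.grab_frame("top")[:,:,::-1]
cv2.imwrite("pics/a5.png",a);cv2.imwrite("pics/b5.png",b)
cv2.imwrite("pics/p5.png",np.hstack([cv2.resize(i,(400,400),interpolation=cv2.INTER_CUBIC) for i in(a[120:220,330:430],b[165:265,355:455],)]))
```

```text
[ 0.5237 -0.3085  0.1596] [ 11.962  -23.8146 -10.5164] -20.167111963698623 [-4.8624 -2.65    0.037 ]
```

View pics/p5.png

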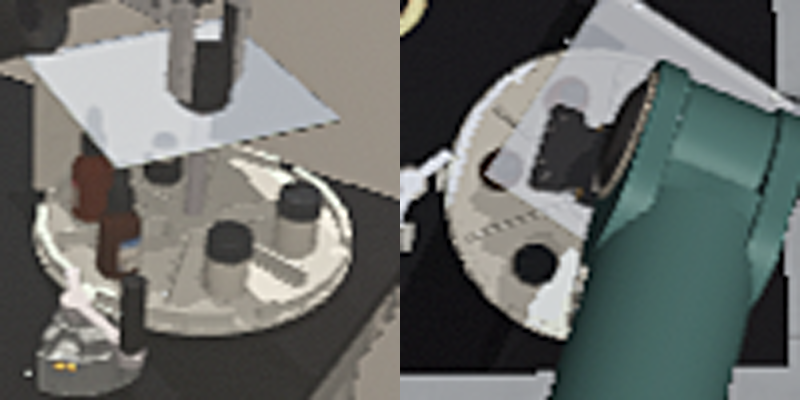

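The scene panel shows a case at the opening, cap at (230,238), and the second one at (298,200). The top panel has the cap at (535,263). Now I'll measure it.

Run:
```python
from h import *
b=cv2.imread("pics/b5.png");a=cv2.imread("pics/a5.png")
def blob(im,c,r,th):
    g=im.max(2);m=np.zeros(g.shape,np.uint8);x,y=c
    m[y-r:y+r,x-r:x+r]=(g[y-r:y+r,x-r:x+r]<th)
    cs=max(cv2.findContours(m,0,2)[0],key=cv2.contourArea);return cv2.minEnclosingCircle(cs),cv2.boundingRect(cs),cv2.contourArea(cs)
t=blob(b,(388,231),9,70);print(t)
s=blob(a,(387,180),9,75);print(s)
tc=np.array(t[0][0]);c=onz("top",*tc,.079);print("case",c,two((386.8,178.3),tc))
ax=np.array([.5227,-.3052]);d=c[:2]-ax;print(np.linalg.norm(d),np.degrees(np.arctan2(d[1],d[0])))
```

```text
(((388.1071472167969, 230.26785278320312), 5.392981052398682), (383, 226, 11, 10), 73.0)
(((387.0, 180.0), 5.831051826477051), (382, 175, 11, 11), 81.5)
case [ 0.4621 -0.2422  0.079 ] (array([ 0.4606, -0.2429,  0.079 ]), np.float64(0.0032971794431929974))
0.08742205695190647 133.89479149439714
```

Run:
```python
from h import *
ax=np.array([.5227,-.3052])
for p in((371.4,224.6),(388.9,217.9)):
    w=onz("top",*p,.042)[:2]-ax;print(w,np.degrees(np.arctan2(w[1],w[0])))
# start picture walls (locked, square)
for p in((230,370),(310,325),(372,460),(374,380),(520,385),(240,207)):
    w=onz("top",328+p[0]/5-.4,155+p[1]/5-.4,.042)[:2]-ax;print("start",p,np.linalg.norm(w),np.degrees(np.arctan2(w[1],w[0])))
L,R=onz("top",374,208.2,.141),onz("top",420.6,237.6,.141)
n=(L-R)[:2];print("cover normal",np.degrees(np.arctan2(n[0],-n[1]))%360, np.degrees(np.arctan2(-n[0],n[1]))%360)
for k,p in {"bot":(322,396),"bot2":(440,408)}.items():
    w=onz("top",328+p[0]/5-.4,155+p[1]/5-.4,.12)[:2]-ax;print(k,np.linalg.norm(w),np.degrees(np.arctan2(w[1],w[0])))
```

```text
[-0.0384  0.1183] 107.96741014780162
[-0.0156  0.0539] 106.14853490078012
start (230, 370) 0.12281417714222813 115.59836770825741
start (310, 325) 0.05602643800235757 112.9577335069214
start (372, 460) 0.12107501821604244 175.17403081186873
start (374, 380) 0.06325061748506872 174.00466139984383
start (520, 385) 0.12071088018497059 -124.94839020655446
start (240, 207) 0.11921658175807083 56.66633740527381
cover normal 146.11771926175146 326.11771926175146
bot 0.0917613958649162 143.0971134293077
bot2 0.08768316102853423 -162.62681023835873
```

The walls started at 115.6° and 175.2°, so square is about 145°. The table has now overshot by about 8°, so I'll turn back.

Call:
apply_moves(
  moves=[
    [0,0,0,-3],
    [0,0,0,-6],
    [0,0,0,-8],
    [0,0,0,-8],
    [0,0,0,-8],
  ],
)

```text
time_s: 11.5
tool_pos: [0.5229, -0.3083, 0.1596]
ee_rot: [0.994, -0.106, 0.002, 0.002]
force: [5.2, -20.2, -5.9]
grip_width: 0.0438
finger_force: 25.0
```

```bash
cat >> h.py <<'E'
AX=np.array([.5227,-.3052])
def blob(im,c,r,th):
    g=im.max(2);m=np.zeros(g.shape,np.uint8);x,y=c
    m[y-r:y+r,x-r:x+r]=(g[y-r:y+r,x-r:x+r]<th)
    cs=max(cv2.findContours(m,0,2)[0],key=cv2.contourArea);return cv2.minEnclosingCircle(cs),cv2.boundingRect(cs),cv2.contourArea(cs)
E
python3 - <<'E'
from h import *
s=manip.sense();print(s["tool_pos"],s["force"],np.degrees(2*np.arctan2(s["ee_rot"][1],s["ee_rot"][0])))
a=manip.grab_frame("scene")[:,:,::-1];b=manip.grab_frame("top")[:,:,::-1]
cv2.imwrite("pics/a6.png",a);cv2.imwrite("pics/b6.png",b)
cv2.imwrite("pics/p6.png",np.hstack([cv2.resize(i,(400,400),interpolation=cv2.INTER_CUBIC) for i in(a[130:210,340:420],b[180:260,355:435],)]))
t=blob(b,(387,231),9,70);print(t);c=onz("top",*t[0][0],.079);d=c[:2]-AX;print(c,np.linalg.norm(d),np.degrees(np.arctan2(d[1],d[0])))
E
```

```text
[ 0.5229 -0.3083  0.1596] [  5.2288 -20.1535  -5.8667] -12.170577810642234
(((390.10345458984375, 232.15516662597656), 5.2326459884643555), (385, 227, 11, 10), 71.0)
[ 0.4552 -0.249   0.079 ] 0.08778318674889886 140.23452279417845
```

View pics/p6.png

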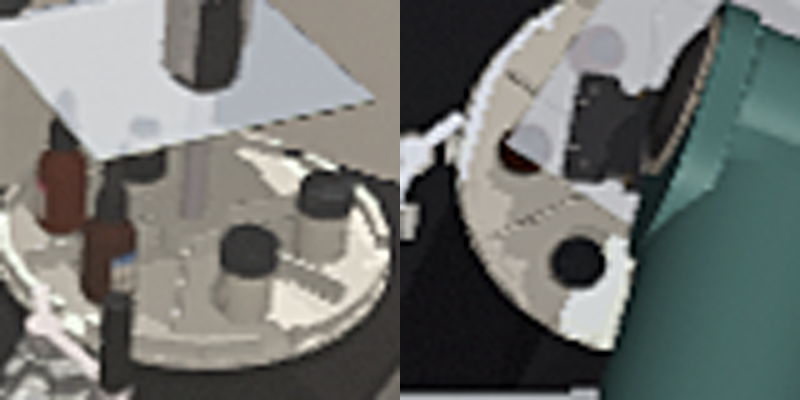

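Call:
apply_moves(
  moves=[
    [0,0,0,-3],
    [0,0,0,-3.5],
    [0,0,0,-3.5],
    [0,0,0,-3.5],
  ],
)

```text
time_s: 12.1
tool_pos: [0.5228, -0.3082, 0.1596]
ee_rot: [0.997, -0.076, 0.001, 0.002]
force: [4.1, -19.6, -4.8]
grip_width: 0.0438
finger_force: 25.0
```

Call:
apply_moves(
  moves=[
    [0,0,0,0],
    [0,0,0,0],
    [0,0,0,0],
    [0,0,-5,0],
    [0,0,-8,0],
    [0,0,-8,0],
    [0,0,-8,0],
  ],
  hand=70,
)

```text
time_s: 12.98
tool_pos: [0.5223, -0.3042, 0.2378]
ee_rot: [0.997, -0.074, -0.0, -0.0]
force: [-0.8, -1.0, -1.0]
grip_width: 0.0656
finger_force: 0.0
```

Run:
```python
from h import *
s=manip.sense();print(s["force"])
b=manip.grab_frame("top")[:,:,::-1];cv2.imwrite("pics/b7.png",b)
t=blob(b,(391,233),9,70);print(t);c=onz("top",*t[0][0],.079);d=c[:2]-AX;print(c,np.linalg.norm(d),np.degrees(np.arctan2(d[1],d[0])))
go(c[0],c[1],.245,-35)
```

```text
[-0.8105 -1.0432 -0.9791]
(((391.0652160644531, 232.71739196777344), 5.225186824798584), (386, 228, 11, 10), 71.0)
[ 0.4531 -0.2524  0.079 ] 0.08732911784073695 142.79124311223063
from [ 0.5222 -0.3041  0.2374 -8.4955] row [-7.59 -4.1  -0.76 26.5 ]
```

Call:
apply_moves(
  moves=[
    [-4,-2,0,9],
    [-7.6,-3.8,0,18],
    [-7.6,-3.8,0,26.5],
    [-7.6,-3.8,6,26.5],
    [-7.6,-3.8,12,26.5],
    [-7.6,-3.8,16,26.5],
    [-7.6,-3.8,18.4,26.5],
    [-7.6,-3.8,18.4,26.5],
  ],
)

```text
time_s: 14.02
tool_pos: [0.4515, -0.2548, 0.0525]
ee_rot: [0.954, -0.301, -0.002, -0.0]
force: [0.2, 0.1, 0.6]
grip_width: 0.0657
finger_force: 0.0
```

Call:
apply_moves(
  moves=[
    [0,0,0,0],
    [0,0,0,0],
    [0,0,0,0],
    [0,0,0,0],
    [0,0,0,0],
  ],
  hand=0,
  force=20,
)

```text
time_s: 14.65
tool_pos: [0.4534, -0.256, 0.0551]
ee_rot: [0.954, -0.301, 0.001, 0.0]
force: [-1.2, 0.3, 7.1]
grip_width: 0.0392
finger_force: 20.0
```

Gripped at 39 mm. Now lift and carry round in front of the microscope.

Call:
apply_moves(
  moves=[
    [0,0,-2,0],
    [0,0,-7,0],
    [0,0,-12,0],
    [-3,-1,-15,0],
    [-8,-2.3,-15.5,-2],
    [-14.3,-4.1,-15.5,-5],
    [-17.5,-8,-15.5,-10],
    [-20.5,-12,-15.5,-15],
    [-23.5,-16,-15.5,-20],
    [-26.4,-18.9,-15.5,-25],
  ],
)

```text
time_s: 15.9
tool_pos: [0.3448, 0.0524, 0.2097]
ee_rot: [0.996, -0.085, 0.0, 0.0]
force: [0.0, -0.3, -1.4]
grip_width: 0.039
finger_force: 20.0
```

```bash
cat >> h.py <<'E'
def tray(b):
    g=cv2.cvtColor(b,cv2.COLOR_BGR2HSV);m2=((g[:,:,2]>120)&(g[:,:,1]<60)).astype(np.uint8);m2[:198]=0;m2[258:]=0;m2[:,:190]=0;m2[:,278:]=0
    c=max(cv2.findContours(m2,0,2)[0],key=cv2.contourArea);r=cv2.boxPoints(cv2.minAreaRect(c))
    w=np.array([onz("top",*p,.024) for p in r]);print("tray",w.mean(0),w[:,:2].tolist(),np.linalg.norm(w[0]-w[1]),np.linalg.norm(w[1]-w[2]))
E
python3 - <<'E'
from h import *
s=manip.sense();print(s["tool_pos"],s["force"],s["grip_width"],s["joints"])
b=manip.grab_frame("top")[:,:,::-1];cv2.imwrite("pics/b8.png",b);tray(b)
go(.39,.20,.20,0);go(.4725,.338,.15,0)
E
```

```text
[0.3448 0.0524 0.2097] [ 0.0289 -0.258  -1.4253] 0.03900154368038428 [ 0.2714 -0.1021 -0.4742  2.2126 -0.0543  1.0199 -1.914 ]
tray [0.4725 0.2913 0.024 ] [[0.5313681651134837, 0.40455513503337664], [0.5334321636411534, 0.18081745680328984], [0.4136071382941673, 0.1786934592469763], [0.41142644224684116, 0.40130740282960164]] 0.2237471983058382 0.11984384867411883
from [ 0.344   0.0561  0.2098 -9.3136] row [  2.21 -14.95   0.98  -9.31]
from [ 0.344   0.0561  0.2098 -9.3136] row [  8.12 -29.9    5.98  -9.31]
```

Call:
apply_moves(
  moves=[
    [1,-7,0,-5],
    [2.2,-14,0,-9.3],
    [5,-20,2,-9.3],
    [8,-25,5,-9.3],
    [8,-29.9,8,-9.3],
    [8,-29.9,11,-9.3],
    [8,-29.9,14,-9.3],
    [8,-29.9,16,-9.3],
    [8,-29.9,16,-9.3],
  ],
)

```text
time_s: 17.08
tool_pos: [0.4755, 0.3306, 0.0487]
ee_rot: [1.0, -0.006, -0.001, 0.0]
force: [0.4, -0.1, -1.0]
grip_width: 0.0385
finger_force: 20.0
```

Run:
```python
from h import *
s=manip.sense();print(s["tool_pos"],s["force"])
go(.4725,.338,.036,0);tray(manip.grab_frame("top")[:,:,::-1])
```

```text
[0.4755 0.3306 0.0487] [ 0.3634 -0.0884 -0.965 ]
from [ 0.4755  0.3306  0.0487 -0.7176] row [-0.31 -0.74  1.27 -0.72]
tray [0.4737 0.2661 0.024 ] [[0.5319523599979131, 0.3537026830782871], [0.5331638254202813, 0.18075478952871935], [0.41548721402177924, 0.1789307493084235], [0.4141833813898857, 0.35102617702344446]] 0.1729521365340776 0.11769074726995032
```

Call:
apply_moves(
  moves=[
    [-0.3,-0.5,0.7,0],
    [-0.3,-0.5,1.2,0],
    [-0.3,-0.5,1.3,0],
    [-0.3,-0.5,1.3,0],
  ],
)

```text
time_s: 17.62
tool_pos: [0.4731, 0.3362, 0.0366]
ee_rot: [1.0, -0.006, 0.0, -0.0]
force: [-0.1, 0.3, -1.9]
grip_width: 0.0388
finger_force: 20.0
```

Call:
apply_moves(
  moves=[
    [0,0,0,0],
    [0,0,0,0],
    [0,0,0,0],
    [0,0,-4,0],
    [0,0,-9,0],
    [0,0,-14,0],
    [-5,5,-16,0],
    [-8,10,-16,0],
    [-10,16,-16,0],
    [-12,22,-16,0],
  ],
  hand=65,
)

```text
time_s: 18.88
tool_pos: [0.3518, 0.1231, 0.1965]
ee_rot: [1.0, -0.006, 0.0, 0.0]
force: [0.9, 0.2, 0.4]
grip_width: 0.061
finger_force: 0.0
```

Run:
```python
from h import *
s=manip.sense();print(s["tool_pos"],s["force"],s["joints"])
a=manip.grab_frame("scene")[:,:,::-1];b=manip.grab_frame("top")[:,:,::-1];cv2.imwrite("pics/b9.png",b);cv2.imwrite("pics/a9.png",a);tray(b)
x=a[230:360,190:350];cv2.imwrite("pics/p9.png",np.hstack([cv2.resize(x,(400,325)),cv2.resize(b[190:255,200:280],(400,325))]))
go(.36,-.14,.21,40);go(.5226,-.307,.25,85)
```

```text
[0.3518 0.1231 0.1965] [0.8983 0.16   0.4475] [ 0.2605 -0.0256 -0.6618  2.1795 -0.0185  0.9816 -1.9739]
tray [0.4725 0.2913 0.024 ] [[0.5311039993331652, 0.4047554318549974], [0.5337398615773226, 0.18089084828389995], [0.4140192480271766, 0.178462782328891], [0.41127242142020654, 0.4012033943800526]] 0.22388010082906218 0.1197452329452211
from [ 0.3512  0.12    0.1964 -1.0082] row [  1.34  25.98  -1.36 -41.01]
from [ 0.3512  0.12    0.1964 -1.0082] row [ 17.89  42.39  -5.36 -86.01]
```

View pics/p9.png

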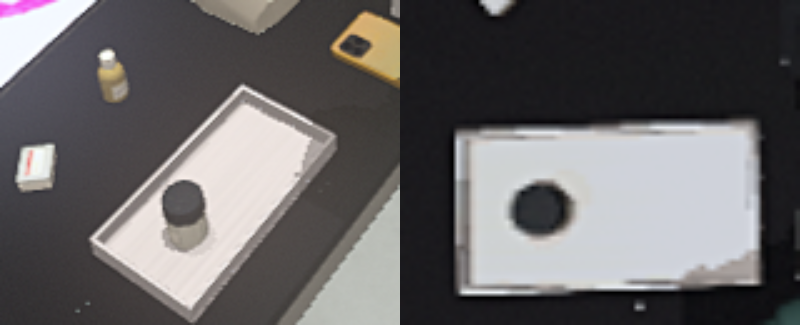

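The first case stands upright in the tray (top panel cap at (541,209), tray unmoved). Now I measure the turntable angle by comparing wall lines along an arc with the locked start picture.

```bash
cat >> h.py <<'E'
CAX=np.array([.5222,-.3037])
def prof(b,lo,hi,r0=.100,r1=.124):
    g=b.astype(np.float32).mean(2);th=np.arange(lo,hi,.5);out=[]
    for t in th:
        v=[]
        for r in np.arange(r0,r1,.002):
            u=proj("top",(*(CAX+r*np.array([np.cos(np.radians(t)),np.sin(np.radians(t))])),.042))
            v.append(cv2.getRectSubPix(g,(1,1),(float(u[0]),float(u[1])))[0,0])
        out.append(np.mean(v))
    return th,np.array(out)
def walls(b):
    for lo,hi in((103,127),(163,187)):
        th,v=prof(b,lo,hi);w=np.maximum(np.percentile(v,60)-v-3,0);i=np.argmin(v);k=abs(th-th[i])<4
        print((lo,hi),"min",th[i],"cent",round((th*w)[k].sum()/max(w[k].sum(),1e-6),2),"depth",round(np.median(v)-v[i],1))
E
python3 - <<'E'
from h import *
for n in("top0","b4","b9"):print(n);walls(cv2.imread(f"pics/{n}.png"))
E
```

```text
top0
(103, 127) min 115.0 cent 115.31 depth 51.8
(163, 187) min 175.5 cent 175.75 depth 64.7
b4
(103, 127) min 115.5 cent 115.64 depth 43.7
(163, 187) min 183.5 cent 183.88 depth 147.3
b9
(103, 127) min 114.0 cent 114.1 depth 36.6
(163, 187) min 174.0 cent 174.48 depth 46.0
```

Call:
apply_moves(
  moves=[
    [-0.5,6,-1,-8],
    [-0.5,12,-1.3,-16],
    [0,19,-1.3,-24],
    [1.3,26,-1.3,-30],
    [7,32,-4,-30],
    [13,38,-5.5,-30],
    [17.5,42.4,-5.5,-30],
    [17.5,42.4,-5.5,-30],
    [17.5,42.4,-5.5,-30],
  ],
)

```text
time_s: 20.1
tool_pos: [0.5241, -0.3033, 0.251]
ee_rot: [0.968, 0.252, -0.0, -0.0]
force: [-0.5, 0.2, -0.2]
grip_width: 0.0608
finger_force: 0.0
```

Call:
apply_moves(
  moves=[
    [-0.3,0.3,4,0],
    [-0.3,0.3,8,0],
    [-0.3,0.3,9.2,0],
    [-0.3,0.3,9.2,0],
  ],
)

```text
time_s: 20.6
tool_pos: [0.5217, -0.3052, 0.1597]
ee_rot: [0.967, 0.253, -0.0, -0.0]
force: [0.3, -1.1, -0.3]
grip_width: 0.0611
finger_force: 0.0
```

Call:
apply_moves(
  moves=[
    [0,0,0,0],
    [0,0,0,0],
    [0,0,0,0],
    [0,0,0,0],
    [0,0,0,0],
  ],
  hand=0,
  force=25,
)

```text
time_s: 21.22
tool_pos: [0.5234, -0.3083, 0.1611]
ee_rot: [0.968, 0.252, 0.002, 0.003]
force: [14.9, -17.1, -10.7]
grip_width: 0.0437
finger_force: 25.0
```

Run:
```python
from h import *
b=manip.grab_frame("top")[:,:,::-1];walls(b)
```

```text
(103, 127) min 122.0 cent 122.2 depth 19.7
(163, 187) min 171.5 cent 172.62 depth 32.1
```

Call:
apply_moves(
  moves=[
    [0,0,0,3],
    [0,0,0,8],
    [0,0,0,14],
    [0,0,0,20],
    [0,0,0,26],
    [0,0,0,32],
    [0,0,0,38],
    [0,0,0,44],
    [0,0,0,50],
    [0,0,0,53],
  ],
)

```text
time_s: 22.52
tool_pos: [0.5232, -0.3085, 0.1611]
ee_rot: [0.978, -0.207, 0.003, 0.002]
force: [14.2, -17.9, -10.7]
grip_width: 0.0433
finger_force: 25.0
```

Call:
apply_moves(
  moves=[
    [0,0,0,0],
    [0,0,0,0],
  ],
)

```text
time_s: 22.78
tool_pos: [0.5231, -0.3084, 0.161]
ee_rot: [0.979, -0.206, 0.003, 0.002]
force: [12.6, -16.5, -9.5]
grip_width: 0.0434
finger_force: 25.0
```

Run:
```python
from h import *
b=manip.grab_frame("top")[:,:,::-1];cv2.imwrite("pics/b10.png",b);walls(b)
for c in((390,232),):
    t=blob(b,c,10,70);print(t);q=onz("top",*t[0][0],.079);d=q[:2]-CAX;print(q,np.degrees(np.arctan2(d[1],d[0])))
```

```text
(103, 127) min 120.5 cent 120.51 depth 13.5
(163, 187) min 164.5 cent 165.55 depth 33.3
(((394.5, 235.5), 7.106435298919678), (388, 230, 12, 12), 86.5)
[ 0.443  -0.2642  0.079 ] 153.50353135669698
```

Call:
apply_moves(
  moves=[
    [0,0,0,3],
    [0,0,0,5],
    [0,0,0,5],
    [0,0,0,5],
  ],
)

```text
time_s: 23.32
tool_pos: [0.5231, -0.3083, 0.1611]
ee_rot: [0.969, -0.249, 0.003, 0.002]
force: [12.0, -17.4, -9.3]
grip_width: 0.0437
finger_force: 25.0
```

Call:
apply_moves(
  moves=[
    [0,0,0,0],
    [0,0,0,0],
    [0,0,0,0],
    [0,0,-5,0],
    [0,0,-8,0],
    [-5,-5,-8,4],
    [-10,-10,-8,4],
    [-13,-15,-8,4],
    [-13,-15,-8,4],
  ],
  hand=70,
)

```text
time_s: 24.45
tool_pos: [0.4791, -0.1076, 0.24]
ee_rot: [0.96, -0.279, 0.0, -0.0]
force: [0.3, -0.1, 0.4]
grip_width: 0.0662
finger_force: 0.0
```

Run:
```python
from h import *
s=manip.sense();print(s["tool_pos"],s["force"])
a=manip.grab_frame("scene")[:,:,::-1];b=manip.grab_frame("top")[:,:,::-1];cv2.imwrite("pics/b11.png",b);walls(b);tray(b)
cv2.imwrite("pics/p11.png",np.hstack([cv2.resize(i,(400,400),interpolation=cv2.INTER_CUBIC) for i in(a[120:220,330:430],b[165:265,345:445],)]))
t=blob(b,(391,233),10,70);print(t);q=onz("top",*t[0][0],.079);d=q[:2]-CAX;print(q,np.degrees(np.arctan2(d[1],d[0])))
go(q[0]+.0005,q[1]-.003,.2,-35)
```

```text
[ 0.4791 -0.1076  0.24  ] [ 0.3387 -0.133   0.4148]
(103, 127) min 112.5 cent 112.1 depth 12.3
(163, 187) min 175.5 cent 175.77 depth 65.9
tray [0.4723 0.2913 0.024 ] [[0.5309723490026497, 0.40469700406753145], [0.5334575827430126, 0.18086740514756797], [0.41371131592938953, 0.17851946649605716], [0.41111361026102194, 0.4012251705775298]] 0.22384339556800856 0.1197692833397222
(((387.8529357910156, 231.14706420898438), 9.012301445007324), (381, 223, 16, 16), 84.5)
[ 0.459  -0.2412  0.079 ] 135.31850483252418
from [  0.4795  -0.1104   0.2398 -32.5789] row [ 5.52 12.35  3.98  2.42]
```

View pics/p11.png

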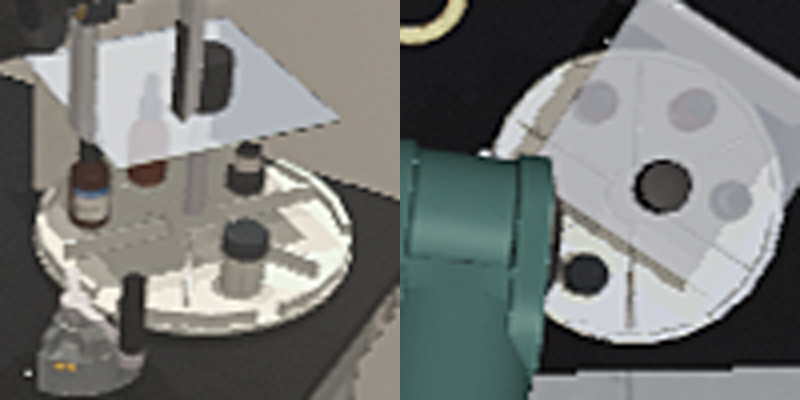

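The scene panel shows the case at the opening (245,245). In the top panel its cap is at (585,274), and the wall angle of 175.77° equals the locked start's 175.75°, so the compartment is square. Now pick.

Call:
apply_moves(
  moves=[
    [2.8,6.8,0,1],
    [5.6,13.6,0,2.4],
    [5.6,13.6,1,2.4],
    [5.6,13.6,6,2.4],
    [5.6,13.6,12,2.4],
    [5.6,13.6,16,2.4],
    [5.6,13.6,18.5,2.4],
    [5.6,13.6,18.5,2.4],
  ],
)

```text
time_s: 25.55
tool_pos: [0.4516, -0.2572, 0.0529]
ee_rot: [0.953, -0.302, -0.002, 0.0]
force: [0.2, -0.1, 0.4]
grip_width: 0.066
finger_force: 0.0
```

Call:
apply_moves(
  moves=[
    [0,0,0,0],
    [0,0,0,0],
    [0,0,0,0],
    [0,0,0,0],
    [0,0,0,0],
  ],
  hand=0,
  force=20,
)

```text
time_s: 26.18
tool_pos: [0.4535, -0.2565, 0.0551]
ee_rot: [0.953, -0.302, 0.001, 0.0]
force: [-1.4, -0.7, 7.6]
grip_width: 0.0386
finger_force: 20.0
```

Same pose as the first pick, so the same carry works.

Call:
apply_moves(
  moves=[
    [0,0,-2,0],
    [0,0,-7,0],
    [0,0,-12,0],
    [-3,-1,-15,0],
    [-8,-2.3,-15.5,-2],
    [-14.3,-4.1,-15.5,-5],
    [-17.5,-8,-15.5,-10],
    [-20.5,-12,-15.5,-15],
    [-23.5,-16,-15.5,-20],
    [-26.4,-18.9,-15.5,-25],
  ],
)

```text
time_s: 27.42
tool_pos: [0.3454, 0.0521, 0.2097]
ee_rot: [0.996, -0.086, 0.0, -0.0]
force: [0.3, 0.4, -1.3]
grip_width: 0.0387
finger_force: 20.0
```

Run:
```python
from h import *
s=manip.sense();print(s["tool_pos"],s["force"],s["grip_width"])
b=manip.grab_frame("top")[:,:,::-1];cv2.imwrite("pics/b12.png",b);tray(b);walls(b)
go(.39,.17,.20,0);go(.4725,.238,.06,0)
```

```text
[0.3454 0.0521 0.2097] [ 0.2791  0.4054 -1.2815] 0.038668872992876746
tray [0.4725 0.2913 0.024 ] [[0.5313681651134837, 0.40455513503337664], [0.5334321636411534, 0.18081745680328984], [0.4136071382941673, 0.1786934592469763], [0.41142644224684116, 0.40130740282960164]] 0.2237471983058382 0.11984384867411883
(103, 127) min 115.0 cent 114.73 depth 38.9
(163, 187) min 175.5 cent 175.33 depth 51.6
from [ 0.3445  0.0557  0.2098 -9.4159] row [  2.62 -12.02   0.98  -9.42]
from [ 0.3445  0.0557  0.2098 -9.4159] row [  9.64 -20.07  14.98  -9.42]
```

Call:
apply_moves(
  moves=[
    [2,-6,0,-5],
    [3,-12,0,-9.4],
    [6,-16,2,-9.4],
    [9.6,-20,5,-9.4],
    [9.6,-20.2,9,-9.4],
    [9.6,-20.2,13,-9.4],
    [9.6,-20.2,15.5,-9.4],
    [9.6,-20.2,17,-9.4],
    [9.6,-20.2,17.2,-9.4],
    [9.6,-20.2,17.2,-9.4],
  ],
)

```text
time_s: 28.72
tool_pos: [0.4761, 0.2325, 0.0383]
ee_rot: [1.0, -0.006, 0.0, -0.0]
force: [-0.6, 1.1, -1.1]
grip_width: 0.039
finger_force: 20.0
```

Call:
apply_moves(
  moves=[
    [0,0,0.1,0],
    [0,0,0.1,0],
  ],
)

```text
time_s: 28.98
tool_pos: [0.476, 0.2324, 0.037]
ee_rot: [1.0, -0.006, 0.0, -0.0]
force: [0.1, 0.3, -1.1]
grip_width: 0.039
finger_force: 20.0
```

Call:
apply_moves(
  moves=[
    [0,0,0.1,0],
    [0,0,0.1,0],
  ],
)

```text
time_s: 29.22
tool_pos: [0.4756, 0.2323, 0.0354]
ee_rot: [1.0, -0.006, -0.0, -0.0]
force: [0.1, 0.1, 0.1]
grip_width: 0.039
finger_force: 20.0
```

Call:
apply_moves(
  moves=[
    [0,0,0,0],
    [0,0,0,0],
    [0,0,0,0],
    [0,0,-4,0],
    [0,0,-9,0],
    [0,0,-14,0],
    [-5,3,-16.5,0],
    [-9,8,-16.5,0],
    [-12.5,13,-16.5,0],
    [-13,18,-16.5,-5],
  ],
  hand=60,
)

```text
time_s: 30.48
tool_pos: [0.3417, 0.0526, 0.2007]
ee_rot: [0.999, 0.039, 0.001, 0.0]
force: [1.7, -1.2, -0.9]
grip_width: 0.0566
finger_force: 0.0
```

Run:
```python
from h import *
b=manip.grab_frame("top")[:,:,::-1];a=manip.grab_frame("scene")[:,:,::-1];cv2.imwrite("pics/b13.png",b);cv2.imwrite("pics/a13.png",a);tray(b);walls(b)
go(.36,-.10,.21,30);go(.470,-.107,.17,30)
```

```text
tray [0.4725 0.2913 0.024 ] [[0.5313681651134837, 0.40455513503337664], [0.5334321636411534, 0.18081745680328984], [0.4136071382941673, 0.1786934592469763], [0.41142644224684116, 0.40130740282960164]] 0.2237471983058382 0.11984384867411883
(103, 127) min 114.5 cent 114.73 depth 38.6
(163, 187) min 175.5 cent 175.33 depth 51.7
from [0.3426 0.0503 0.2007 4.2421] row [  0.63  15.11  -0.93 -25.76]
from [0.3426 0.0503 0.2007 4.2421] row [ 11.54  16.63   3.07 -25.76]
```

Call:
apply_moves(
  moves=[
    [0,6,-0.5,-9],
    [0.6,12,-0.5,-18],
    [3,15,-0.5,-25.7],
    [8,16.2,0,-25.7],
    [11.5,16.6,3,-25.7],
    [11.5,16.6,6,-25.7],
    [11.5,16.6,6,-25.7],
  ],
)

```text
time_s: 31.45
tool_pos: [0.4695, -0.1024, 0.1388]
ee_rot: [0.966, 0.259, -0.002, -0.001]
force: [-1.5, 0.4, 0.1]
grip_width: 0.0565
finger_force: 0.0
```

Run:
```python
from h import *
go(.470,-.107,.086,30)
```

```text
from [ 0.4695 -0.1024  0.1388 30.0051] row [-0.19  0.42  5.28  0.01]
```

Call:
apply_moves(
  moves=[
    [-0.2,0.4,2,0],
    [-0.2,0.4,4,0],
    [-0.2,0.4,5.2,0],
    [-0.2,0.4,5.2,0],
  ],
)

```text
time_s: 31.95
tool_pos: [0.4708, -0.1073, 0.0888]
ee_rot: [0.966, 0.259, -0.0, -0.0]
force: [0.3, 0.1, 0.2]
grip_width: 0.0563
finger_force: 0.0
```

Call:
apply_moves(
  moves=[
    [0,0,0,0],
    [0,0,0,0],
    [0,0,0,0],
    [0,0,0,0],
    [0,0,0,0],
  ],
  hand=0,
  force=25,
)

```text
time_s: 32.58
tool_pos: [0.4708, -0.1075, 0.0885]
ee_rot: [0.966, 0.259, -0.0, -0.0]
force: [-1.8, 0.5, 1.5]
grip_width: 0.0195
finger_force: 25.0
```

Call:
apply_moves(
  moves=[
    [0,0,-1,0],
    [0,0,-1.8,0],
    [0,0,-1.8,0],
    [1.2,-0.8,-1.8,0],
    [2.4,-1.3,-1.8,0],
    [3.7,-1.6,-1.8,0],
    [5.0,-1.7,-1.8,0],
    [5.0,-1.7,-1.8,0],
  ],
)

```text
time_s: 33.58
tool_pos: [0.5064, -0.069, 0.1063]
ee_rot: [0.966, 0.258, -0.0, 0.001]
force: [4.0, -12.4, -4.1]
grip_width: 0.0197
finger_force: 25.0
```

Call:
apply_moves(
  moves=[
    [0,0,0.9,0],
    [0,0,1.8,0],
    [0,0,1.8,0],
    [0,0,1.8,0],
  ],
)

```text
time_s: 34.08
tool_pos: [0.5054, -0.0696, 0.0878]
ee_rot: [0.966, 0.258, -0.001, 0.001]
force: [2.4, -14.0, -10.0]
grip_width: 0.0198
finger_force: 24.9
```

Call:
apply_moves(
  moves=[
    [0,0,0,0],
    [0,0,0,0],
    [0,0,0,0],
    [0,0,-4,0],
    [0,0,-9,0],
    [-5,0,-14,0],
    [-10,4,-16,0],
    [-12,9,-16,0],
    [-14,14,-16,0],
    [-16,19,-16,0],
  ],
  hand=60,
)

```text
time_s: 35.33
tool_pos: [0.4622, -0.3138, 0.2487]
ee_rot: [0.966, 0.259, 0.0, 0.0]
force: [0.7, 0.6, 0.6]
grip_width: 0.0564
finger_force: 0.0
```

Run:
```python
from h import *
s=manip.sense();print(s["tool_pos"],s["force"])
b=manip.grab_frame("top")[:,:,::-1];a=manip.grab_frame("scene")[:,:,::-1];cv2.imwrite("pics/b14.png",b);cv2.imwrite("pics/a14.png",a);tray(b);walls(b)
a0=cv2.imread("pics/scene0.png")
f=lambda i:cv2.resize(i,(400,280),interpolation=cv2.INTER_CUBIC)
cv2.imwrite("pics/p14.png",np.vstack([np.hstack([f(a0[170:226,330:410]),f(a[170:226,330:410])]),np.hstack([f(a[235:360,190:368]),f(b[190:246,330:410])])]))
```

```text
[ 0.4622 -0.3138  0.2487] [0.7051 0.5504 0.6415]
tray [0.4724 0.2913 0.024 ] [[0.5313681651134837, 0.40455513503337664], [0.5334321636411534, 0.18081745680328984], [0.41348119533413796, 0.17869121904499172], [0.4113003773044607, 0.40130398151924457]] 0.2237471983058382 0.11996981155605538
(103, 127) min 115.0 cent 115.3 depth 29.7
(163, 187) min 186.0 cent 184.5 depth 12.3
```

View pics/p14.png

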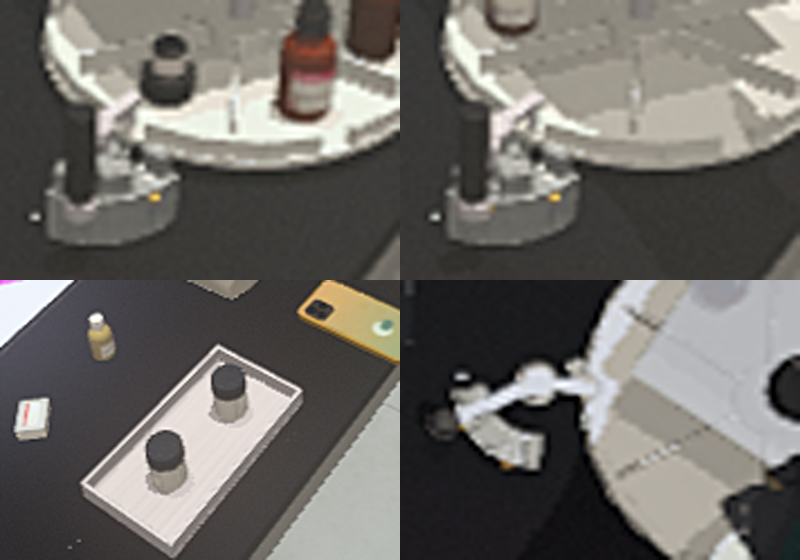

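The post stands at the same rows (about 100 to 200) as in the locked start view, at the two-stud end, and the wall angle is back at 115.3°. Both cases stand upright in the tray and the bystanders are untouched. Handing in.

```bash
python3 -c "
from cell import manip
print(manip.close_job())"
```

```text
the job is handed in; nothing more can be done
None
```

The job is handed in at about 35 s of the 210 s allowed: both objective cases (only two were present) stand upright in the tray, the carousel is locked again with the lever down in the two-stud notch, and the bottles, eyepiece and bench items were left alone. The hand-in call returned no verdict.

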